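Set a mounting plate to the scribed line and clip it down

ROBOT

A 6-joint arm with a two-finger parallel gripper is mounted at the origin on a cart in front of the work surface, level with it; the furniture and walls round the work are solid. World frame = base frame: x ahead of the robot, y to its left, z up, the work surface at z = 0. Lengths are in m, angles in rad, forces in N, time in s.
With the tool pointing down it reaches from about 0.35 to 0.85 m from the base axis. Payload 8.1 kg.
Tool frame: the origin (TCP) lies at the centre of the arm's flange, where the gripper is bolted on; the fingertips stand 186 mm ahead of it and the grasp point (between the pads) lies 167 mm ahead of it; z points along the fingers, y is the line along which they close (so a half turn about z gives the same grasp; the last joint's range is limited). The gripper opens to 93 mm and grips with 3 to 60 N. Pads are 15 mm wide; open, the fingers measure 128 mm over their backs; the gripper's body (75 mm by 188 mm) begins 65 mm behind the grasp point.
Start: joints at [1.22, 0.13, 1.488, -0, 1.523, -0.085], TCP at [0.158, 0.579, 0.405] pointing down, gripper open.
Joint ranges: [-2.96, 2.96], [-0.89, 2.26], [0.02, 2.5], [-1.34, 4.48], [0, 2.73], [-2.66, 2.66]. Speed limits (rad/s): [2.39, 2.39, 2.79, 3.14, 3.14, 3.14].

INTERFACE

Orientations are given as a rotation vector (axis times angle).
In Python, from plant import read_state, read_camera, camera_params, robot gives the robot as it stands.
- The arm moves only by the tool carry_out, never from a script. Its argument "targets" is a list of rows, each an object of numbers: "hand": the opening in per cent of the stroke, from 0 (shut) to 100 (fully open); "x", "y", "z": the shift along the tool's x, y, z in m; "ax", "ay", "az": the turn, a rotation vector about the tool's x, y, z in rad. In form: [{"hand": .., "x": .., "y": .., "z": .., "ax": .., "ay": .., "az": ..}, ...]. A call has 1 to 8 rows; each row is the pose to reach, as a shift and turn from the pose commanded when the call began, along the tool's axes at that moment; what a row does not reach only later rows make up. A row lasts 1/8 s, in which the tool goes at most 62.5 mm and 10.7 degrees, less where a joint would pass 70% of its speed; a pose out of reach is approached as far as the arm can. A call with a gripper value outside its range is refused whole. The fingers move at their own pace and stop on an object; "newtons" is the grip in N (left out, the last holds). Time passes only in rows, so rows that repeat a pose let the fingers close. It gives the time, the measured TCP pose, the force, the opening and the grip force at its end, in the units of the state.
- read_state(): the state, without advancing time (a new reading comes with each control period).
- read_camera(name): name is "side" or "top" or "wrist"; returns (picture, depth): 480x640x3 uint8, blue, green, red; 480x640 float32, m along the optical axis (not along the pixel's ray), 0 where there is no reading.
- camera_params(name): a dict with "fx", "fy", "cx", "cy" (pixels), "position" and "rotation" of the camera in the world. Camera axes: x right, y up, looking along -z (the intrinsics and any distortion apply to the point x, -y, -z); pixel columns grow to the right and rows downward; lengths in m; the calibration is good to about 2 mm. A picture is of the moment at which its call begins: read the wrist's pose just before it. camera_params takes no time and is no camera call; for the wrist camera it gives the pose at the moment of the call.
- robot.close_job(): hands the job in; it is judged then, once.
The state is a dict: "t": time; "q": joint angles; "dq": joint speeds; "joint_torque": joint torques, N m; "tool_pos": TCP position; "orientation": TCP orientation; "force": force on the tool from outside, world axes, zero at the start; "wrist_torque": the same for the moment, N m; "opening": finger opening in m; "gripper_force": force on a finger pad.
Only numpy, scipy, OpenCV 4.12 (cv2) and the standard library are available. Lean on these libraries where they do the work, as an engineer would, in place of code of your own. Each camera call takes 0.05 s, during which the arm holds its last target. There are 200 camera calls.

TASK

Swing the clip of the grey drilling jig well up, take the flat square-cornered plaster plate (not the rounded one with a raised middle) and feed it lengthwise between the jig's steel rails, pushing it until its front edge meets the middle of the scribed line across the bed: nothing stops it there, so do not push it past. Then lower the clip by its black ball until it rests on the plate, and let go; leave the other things where they stand.

Things in the scene. Friction and masses are not known exactly. Their poses are not given: they have to be found in the camera images.
- jig: Drilling jig, fixed to the bench: grey board 280 x 116 x 12 mm (own x = -127 to 153 mm, y = +-58 mm). Origin on the bench surface under the board; x is the feed direction, z up. The open feed bed, 12 mm above the bench, lies at x = -127 to -4 mm. Past the line, at x = 118 to 140 mm, stand the lugs of the clip's hinge.
- mouth (a point): Middle of the mouth between the rails, on the bed, at x = 0 in the jig's frame; axes as the jig's. The two steel rails, 12 mm high over the bed and 13 mm wide, inner faces at y = +-32.5 mm (65 mm apart), run from x = 16 to 150 mm; their ends at x = -4 to 16 mm flare outwards to guide a plate in.
- line (a point): Middle of the scribed line (2 mm wide, along the jig's y): white across the bed and the board's margins, dark on the rail tops; on the bed's surface, at x = 85 mm, z = 12 mm in the jig's frame. Axes parallel to the jig's.
- clip (a joint): Clip angle in rad: 0 = lowest stop (its nose 8 mm over the bare bed, too low to let a plate under), 0.11 = nose resting on the 14 mm thick plate, grows as the clip is lifted, 1.05 = fully raised. The hinge is stiff (0.12 N m, about 2 N at the ball): the clip stays where it is left.
- clip_hinge (a point): Middle of the clip's hinge axis, which runs along the jig's y; at x = 125 mm, z = 30 mm in the jig's frame. The clip's flat arm (26 mm wide, 10 mm near the ball) reaches from it towards the feed bed.
- clip_ball (a point): Centre of the black ball knob, 24 mm in diameter, on a stem at the free end of the clip. At clip angle 0 it lies 85 mm from the hinge axis towards the feed bed and 34 mm above it; it swings up and forward about the hinge. Pinch it from both sides along the jig's y; it turns between the fingers.
- model_plate: The plate to use: flat off-white plaster plate, a plain rectangle with square corners and a small dark pin hole near each corner, 60 mm (own x) by 80 mm (own y), 14 mm thick, 0.09 to 0.18 kg, loose. Origin at the centre of its underside, z up; front and rear edges are 40 mm from the origin along its y. Lengthwise in the jig its y axis lies along the jig's x, either way round.
- base_plate_1: Bystander: off-white plaster mounting plate with rounded corners and a raised boss in the middle, 67 x 82 x 16 mm (too wide for the rails). Origin at the centre of its underside.
- cast_grey: Bystander: plaster cast of a jaw, 49 x 60 x 36 mm. Origin at the centre of its underside.
- crucible: Bystander: clay crucible, 53 mm in diameter, 44 mm high, beside the feed bed. Origin at the centre of its underside.
- round_box: Bystander: round plastic box, 56 mm in diameter, 35 mm high, beside the rails. Origin at the centre of its underside.
There are look-alikes about, which are no part of the job. What is shaped like the model_plate but blue or red is not meant.

How it is judged:
By the outcome, as a careful person would: the job done as asked, in the order asked, and still so for the second after the job is handed in, with the robot touching nothing.
It also fails if it takes over 72 s, if anything falls off the work surface, if the arm or the gripper's body presses on something with over 40 N, if the wrist force passes 120 N, or if a joint passes its speed limit or range.

## Working session

There is one attempt and no reset: what is moved stays moved. The work goes in short steps, Python scripts to look and compute and a tool call to move; the robot and the scene stay as the last step left them, time stands still between calls to the robot, and variables do not carry over. Pictures are saved under pics/ and viewed, at most 10 in all, crops included, and the job is handed in when it is done.

Besides the shell and the picture viewer there is one more tool, called after ">>>" as name([rows], argument=value, ...), one row to a line, values as JSON. carry_out: Moves the arm, as the interface text tells. Its arguments: {"type":"object","properties":{"targets":{"type":"array","items":{"type":"object","properties":{"hand":{"type":"number"},"x":{"type":"number"},"y":{"type":"number"},"z":{"type":"number"},"ax":{"type":"number"},"ay":{"type":"number"},"az":{"type":"number"}}}},"newtons":{"type":"number"}},"required":["targets"]}

```bash
ls; mkdir -p pics; python3 - <<'E'
from plant import read_state, read_camera, camera_params
import cv2, numpy as np
s=read_state(); print(s['t'],s['tool_pos'],s['orientation'],s['opening'])
for n in ("top","side"):
    p,d=read_camera(n); cv2.imwrite(f"pics/{n}0.png",p); np.savez(f"{n}0.npz",p=p,d=d)
    c=camera_params(n); print(n,c)
E
```

```text
pics
0.0 [0.15753235 0.57871745 0.40366183] [-4.16276401e-01 -3.11351200e+00  2.92332818e-03] 0.0926617039775798
top {'fx': 476.80223011250325, 'fy': 476.80223011250325, 'cx': 315.545394654323, 'cy': 247.82817677094783, 'position': array([ 0.40941015, -0.30177191,  1.20651308]), 'rotation': array([ 0.08822397, -0.07471501, -1.58450761])}
side {'fx': 518.6062594701885, 'fy': 518.6062594701885, 'cx': 313.7947718810818, 'cy': 244.63026618415904, 'position': array([ 0.62102331, -1.28568379,  0.83675366]), 'rotation': array([0.89542385, 0.04091188, 0.06528341])}
```

View pics/top0.png

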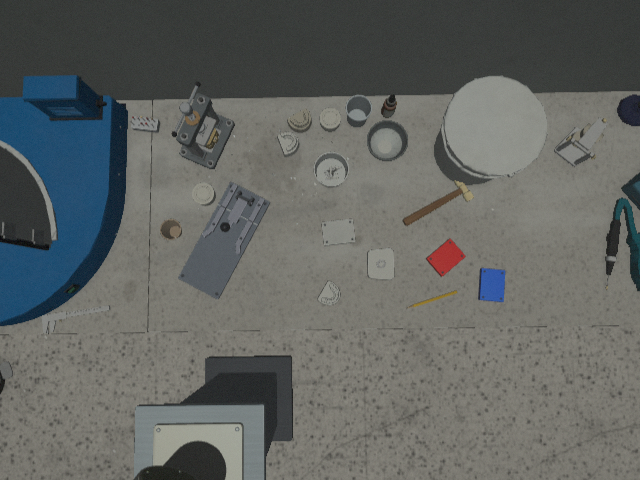

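View pics/side0.png

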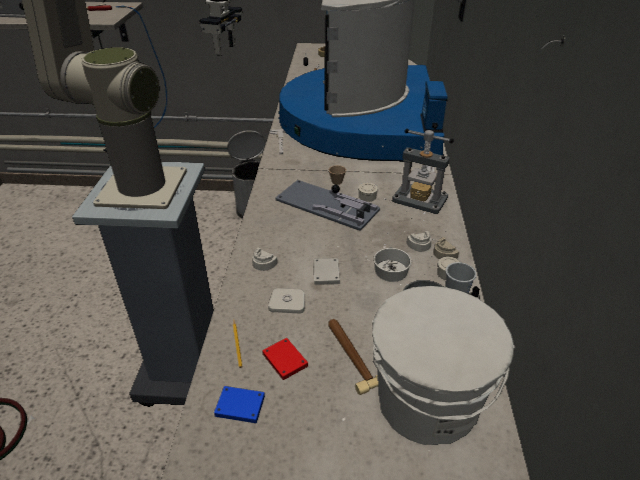

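Candidates for the plate (top view): flat white with pin holes (339,232) is the one chosen. The others are the rounded plate with boss (381,264), red (446,257) and blue (492,285). The jig runs from (200,280) to (250,190), with the ball at about (225,227), crucible at (171,230) and round box at (203,194).

```bash
cat > h.py <<'E'
import numpy as np, cv2
from scipy.spatial.transform import Rotation as R
from plant import read_state, read_camera, camera_params
def ray(c,uv):
    uv=np.atleast_2d(uv).astype(float)
    d=np.c_[(uv[:,0]-c['cx'])/c['fx'],-(uv[:,1]-c['cy'])/c['fy'],-np.ones(len(uv))]
    return R.from_rotvec(c['rotation']).apply(d)
def onplane(c,uv,z):
    d=ray(c,uv); o=np.array(c['position']); return o+d*((z-o[2])/d[:,2])[:,None]
def proj(c,P):
    q=R.from_rotvec(c['rotation']).inv().apply(np.atleast_2d(P)-c['position'])
    return np.c_[c['cx']+c['fx']*q[:,0]/-q[:,2],c['cy']-c['fy']*q[:,1]/-q[:,2]]
def deproj(c,uv,d):
    return np.array(c['position'])+ray(c,uv)*np.reshape(d,(-1,1))
E
python3 - <<'E'
from h import *
t=np.load('top0.npz');c=camera_params('top');p=t['p'];d=t['d']
a=cv2.resize(p[175:305,170:280],None,fx=4,fy=4,interpolation=cv2.INTER_CUBIC)
b=cv2.resize(p[205:305,315:400],None,fx=4,fy=4,interpolation=cv2.INTER_CUBIC)
o=np.zeros((520,790,3),np.uint8);o[:520,:440]=a;o[:400,445:785]=b;cv2.imwrite('pics/crop.png',o)
# plate mask
g=cv2.cvtColor(p,cv2.COLOR_BGR2HSV)
roi=np.zeros(g.shape[:2],np.uint8);roi[212:252,314:364]=1
m=((d>0)&(deproj(c,np.stack(np.meshgrid(np.arange(640),np.arange(480)),-1).reshape(-1,2),d.reshape(-1))[:,2].reshape(480,640)>0.007)&(roi>0)).astype(np.uint8)
k,_=cv2.findContours(m,0,2);k=max(k,key=cv2.contourArea)
for z in (.014,):
    P=onplane(c,k[:,0],z); r=cv2.minAreaRect(P[:,:2].astype(np.float32));print('plate depth',r)
v=((g[...,2]>165)&(roi>0)).astype(np.uint8);k,_=cv2.findContours(v,0,2);k=max(k,key=cv2.contourArea)
print('plate bright',cv2.minAreaRect(onplane(c,k[:,0],.014)[:,:2].astype(np.float32)))
# jig board by depth: z between 7 and 18 mm
X=deproj(c,np.stack(np.meshgrid(np.arange(640),np.arange(480)),-1).reshape(-1,2),d.reshape(-1)).reshape(480,640,3)
roi[:]=0;roi[176:305,175:275]=1
m=((X[...,2]>.007)&(roi>0)).astype(np.uint8);m=cv2.morphologyEx(m,2,np.ones((3,3)))
n,l,s,_=cv2.connectedComponentsWithStats(m);print(s)
i=1+np.argmax(s[1:,4]);k,_=cv2.findContours((l==i).astype(np.uint8),0,1);k=max(k,key=cv2.contourArea)
print('jig',cv2.minAreaRect(onplane(c,k[:,0],.012)[:,:2].astype(np.float32)), cv2.boxPoints(cv2.minAreaRect(k)))
print('z bed',X[265,205],'bench',X[300,280], X[300,400],'plate',X[232,339])
E
```

```text
plate depth ((0.5740295648574829, -0.3497348129749298), (0.060351233929395676, 0.07969695329666138), 5.739917278289795)Traceback (most recent call last):
  File "<stdin>", line 13, in <module>
ValueError: max() iterable argument is empty
```

View pics/crop.png

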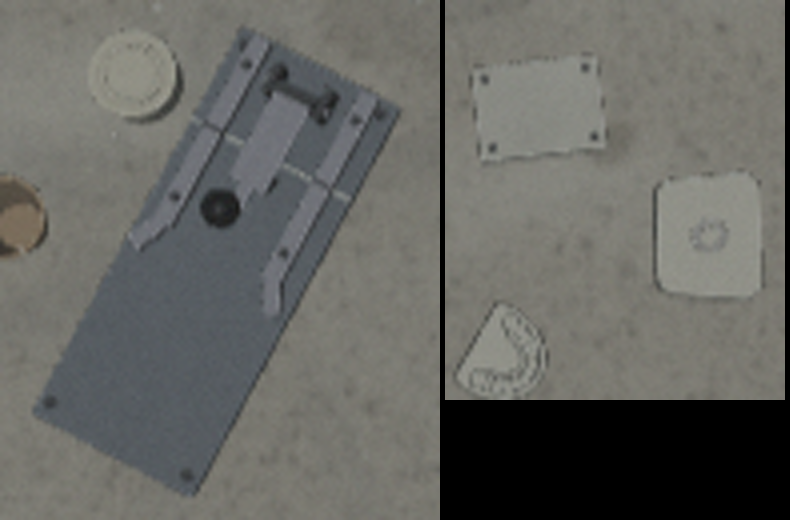

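The crop confirms the flat plate with four pin holes at (339,232). In the jig, the line runs from (218,204) to (257,225), the ball is at (225,227), and the flare ends are at (205,235) and (238,252).

```bash
python3 - <<'E'
from h import *
t=np.load('top0.npz');c=camera_params('top');p=t['p'];d=t['d']
X=deproj(c,np.stack(np.meshgrid(np.arange(640),np.arange(480)),-1).reshape(-1,2),d.reshape(-1)).reshape(480,640,3)
roi=np.zeros((480,640),np.uint8);roi[176:305,175:275]=1
hsv=cv2.cvtColor(p,cv2.COLOR_BGR2HSV)
b=p.astype(int);m=((b[...,0]-b[...,2]>4)&(roi>0)).astype(np.uint8);m=cv2.morphologyEx(cv2.morphologyEx(m,3,np.ones((5,5))),2,np.ones((3,3)))
k,_=cv2.findContours(m,0,1);k=max(k,key=cv2.contourArea)
r=cv2.minAreaRect(onplane(c,k[:,0],.012)[:,:2].astype(np.float32));print('jig colour',r)
m=((X[...,2]>.007)&(roi>0)).astype(np.uint8);m=cv2.morphologyEx(m,2,np.ones((3,3)))
n,l,s,_=cv2.connectedComponentsWithStats(m)
for i in range(1,n):
  if s[i,4]>1500: k,_=cv2.findContours((l==i).astype(np.uint8),0,1);print('depth',s[i],cv2.minAreaRect(onplane(c,k[0][:,0],.012)[:,:2].astype(np.float32)))
cr=np.array([[243,27],[400,110],[195,495],[35,410]])/4+[170,175]-.4
W=onplane(c,cr,.012);print('corners',W.round(4)); print(np.linalg.norm(np.diff(W[[0,1,2,3,0]],axis=0),axis=1))
L=onplane(c,np.array([[190,117],[350,200]])/4+[170,175]-.4,.012);print('line',L.round(4),L.mean(0))
print('bed z',X[265,205],X[300,280],X[232,339])
# ball from both views: dark blobs
for n,(u,v) in dict(top=(225,227),side=(336,189)).items():
    q=np.load(n+'0.npz')['p'];cc=camera_params(n)
    g=q[v-10:v+11,u-10:u+11].max(2);mm=g<50;ys,xs=np.nonzero(mm);print(n,xs.mean()+u-10,ys.mean()+v-10,mm.sum())
E
```

```text
jig colour ((0.5586457252502441, -0.06123039126396179), (0.11623900383710861, 0.2782815396785736), 61.83576202392578)
depth [ 178  182   91  116 4966] ((0.5593937635421753, -0.06085553765296936), (0.11689815670251846, 0.2792162299156189), 61.80763244628906)
corners [[ 0.7081 -0.0769  0.012 ]
 [ 0.6525 -0.1772  0.012 ]
 [ 0.4106 -0.048   0.012 ]
 [ 0.4652  0.0529  0.012 ]]
[0.11470182 0.274207   0.11469515 0.27545537]
line [[ 0.6502 -0.0433  0.012 ]
 [ 0.5951 -0.1452  0.012 ]] [ 0.62265197 -0.09422079  0.012     ]
bed z [ 0.49455611 -0.01380039  0.01200903] [ 0.40420596 -0.20058627 -0.00390822] [ 0.57287794 -0.35228245  0.01182759]
top 224.81967213114754 226.7377049180328 61
side 335.6136363636364 186.1818181818182 88
```

```bash
cat >> h.py <<'E'
O=np.array([.5477,-.0549,0]);ANG=np.deg2rad(-28.2)
u=np.array([np.cos(ANG),np.sin(ANG),0]);v=np.array([-u[1],u[0],0])
def J(x,y,z): return O+x*u+y*v+np.array([0,0,z])
def toJ(P): q=np.atleast_2d(P)-O; return np.c_[q@u,q@v,q[:,2]]
def move(g,yaw,s=None):
    """shift/turn in the tool frame bringing grasp point to g, tool down, tool y at world angle yaw"""
    s=s or read_state(); A=R.from_rotvec(s['orientation']);y=np.array([np.cos(yaw),np.sin(yaw),0]);z=np.array([0,0,-1.])
    B=R.from_matrix(np.c_[np.cross(y,z),y,z]); tcp=np.array(g)-.167*z
    print('shift',A.inv().apply(tcp-s['tool_pos']).round(4),'turn',(A.inv()*B).as_rotvec().round(4))
E
python3 - <<'E'
from h import *
c=camera_params('top');o1=np.array(c['position']);d1=ray(c,[224.8,226.7])[0]
c2=camera_params('side');o2=np.array(c2['position']);
q=np.load('side0.npz')['p'][170:205,320:352].max(2)
n,l,s,ce=cv2.connectedComponentsWithStats((q<50).astype(np.uint8));print(s,ce+[320,170])
for uv in ([335.6,189],):
    d2=ray(c2,uv)[0];a=np.linalg.lstsq(np.c_[d1,-d2],o2-o1,rcond=None)[0]
    P,Q=o1+a[0]*d1,o2+a[1]*d2;print('ball',P,Q,toJ((P+Q)/2))
# ball angle by ray ∩ arc
for th in np.arange(0,.7,.1):
    a=np.arctan2(34,85)+th;r=.0915;W=J(.125-r*np.cos(a),0,.03+r*np.sin(a));print(round(th,1),W.round(3),proj(c,W),proj(c2,W))
move(J(.04,0,.19),ANG+np.pi/2)
E
```

```text
[[  0   0  32  35 991]
 [ 19   3   6  10  24]
 [ 11   4   9  20 101]
 [ 16  26   1   1   1]
 [ 21  34   3   1   3]] [[335.4086781  187.44702321]
 [341.25       177.5       ]
 [334.83168317 184.27722772]
 [336.         196.        ]
 [342.         204.        ]]
ball [ 0.58330054 -0.07338877  0.06300552] [ 0.5849103  -0.07315488  0.06329703] [[0.04076584 0.00101226 0.06315128]]
0.0 [ 0.583 -0.074  0.064] [[224.89815028 226.76405419]] [[334.89780288 188.89704393]]
0.1 [ 0.586 -0.076  0.072] [[224.96781688 224.86102558]] [[336.14878111 186.72127964]]
0.2 [ 0.59  -0.078  0.08 ] [[225.23476973 222.66095982]] [[337.66521306 184.74013826]]
0.3 [ 0.595 -0.08   0.088] [[225.69981503 220.18329124]] [[339.43586314 182.97621738]]
0.4 [ 0.601 -0.083  0.094] [[226.36113601 217.45188128]] [[341.44656055 181.45055909]]
0.5 [ 0.607 -0.086  0.101] [[227.21416204 214.49487119]] [[343.68018854 180.18231627]]
0.6 [ 0.613 -0.09   0.106] [[228.25149818 211.34440973]] [[346.11672016 179.18841296]]
shift [-0.5819 -0.5178  0.0476] turn [-1.600e-03  1.000e-04  2.263e-01]
```

```bash
python3 - <<'E'
from h import *
for n in ('top','side'):
    d=np.load(n+'0.npz')['d'];c=camera_params(n)
    X=deproj(c,np.stack(np.meshgrid(np.arange(640),np.arange(480)),-1).reshape(-1,2),d.reshape(-1))[d.reshape(-1)>0]
    for y0 in np.arange(-.2,.9,.1):
        for x0,x1 in ((.1,.3),(.3,.5),(.5,.7)):
            m=(X[:,0]>x0)&(X[:,0]<x1)&(X[:,1]>y0)&(X[:,1]<y0+.1)
            print(n,round(y0,1),x0,np.percentile(X[m,2],99).round(3) if m.sum()>20 else None,end=' | ')
        print()
s=read_state();print(s['tool_pos'],s['force'])
E
```

```text
top -0.2 0.1 0.005 | top -0.2 0.3 0.005 | top -0.2 0.5 0.038 | 
top -0.1 0.1 0.015 | top -0.1 0.3 0.017 | top -0.1 0.5 0.074 | 
top 0.0 0.1 0.343 | top 0.0 0.3 0.015 | top 0.0 0.5 0.046 | 
top 0.1 0.1 0.006 | top 0.1 0.3 0.006 | top 0.1 0.5 0.09 | 
top 0.2 0.1 -0.881 | top 0.2 0.3 0.1 | top 0.2 0.5 0.1 | 
top 0.3 0.1 -0.882 | top 0.3 0.3 0.101 | top 0.3 0.5 0.279 | 
top 0.4 0.1 -0.881 | top 0.4 0.3 0.101 | top 0.4 0.5 0.101 | 
top 0.5 0.1 -0.882 | top 0.5 0.3 0.004 | top 0.5 0.5 None | 
top 0.6 0.1 -0.882 | top 0.6 0.3 None | top 0.6 0.5 None | 
top 0.7 0.1 -0.881 | top 0.7 0.3 None | top 0.7 0.5 None | 
top 0.8 0.1 -0.881 | top 0.8 0.3 None | top 0.8 0.5 None | 
side -0.2 0.1 0.006 | side -0.2 0.3 0.006 | side -0.2 0.5 0.039 | 
side -0.1 0.1 0.016 | side -0.1 0.3 0.017 | side -0.1 0.5 0.074 | 
side 0.0 0.1 0.341 | side 0.0 0.3 0.016 | side 0.0 0.5 0.047 | 
side 0.1 0.1 0.007 | side 0.1 0.3 0.006 | side 0.1 0.5 0.095 | 
side 0.2 0.1 None | side 0.2 0.3 0.099 | side 0.2 0.5 0.1 | 
side 0.3 0.1 None | side 0.3 0.3 0.101 | side 0.3 0.5 0.44 | 
side 0.4 0.1 0.348 | side 0.4 0.3 0.102 | side 0.4 0.5 0.1 | 
side 0.5 0.1 0.397 | side 0.5 0.3 0.101 | side 0.5 0.5 0.12 | 
side 0.6 0.1 0.347 | side 0.6 0.3 0.101 | side 0.6 0.5 None | 
side 0.7 0.1 None | side 0.7 0.3 0.101 | side 0.7 0.5 None | 
side 0.8 0.1 None | side 0.8 0.3 0.007 | side 0.8 0.5 None | 
[0.15753846 0.57873143 0.40381948] [ 0.62953065  0.47250075 -0.1716955 ]
```

>>> carry_out([
  {"hand": 60, "x": -0.34, "y": -0.38, "z": 0, "az": 0.1},
  {"hand": 60, "x": -0.34, "y": -0.38, "z": 0, "az": 0.226},
  {"hand": 60, "x": -0.34, "y": -0.38, "z": 0, "az": 0.226},
  {"hand": 60, "x": -0.34, "y": -0.38, "z": 0, "az": 0.226},
  {"hand": 60, "x": -0.34, "y": -0.38, "z": 0, "az": 0.226},
  {"hand": 60, "x": -0.34, "y": -0.38, "z": 0, "az": 0.226},
  {"hand": 60, "x": -0.34, "y": -0.38, "z": 0, "az": 0.226},
  {"hand": 60, "x": -0.34, "y": -0.38, "z": 0, "az": 0.226},
])

```text
schema error: expected keys hand, x, y, z, ax, ay, az
```

```bash
python3 - <<'E'
from h import *
s=read_state();print(s['t'],s['tool_pos'],s['opening'])
move(J(.04,0,.15),ANG+np.pi/2)
E
```

```text
0.1 [0.15753846 0.57873143 0.40381948] 0.0929792158674066
shift [-0.5819 -0.5177  0.0876] turn [-1.600e-03  1.000e-04  2.263e-01]
```

All keys are needed.

>>> carry_out([
  {"hand": 60, "x": -0.34, "y": -0.38, "z": 0, "ax": 0, "ay": 0, "az": 0.1},
  {"hand": 60, "x": -0.34, "y": -0.38, "z": 0, "ax": 0, "ay": 0, "az": 0.226},
  {"hand": 60, "x": -0.34, "y": -0.38, "z": 0, "ax": 0, "ay": 0, "az": 0.226},
  {"hand": 60, "x": -0.34, "y": -0.38, "z": 0, "ax": 0, "ay": 0, "az": 0.226},
  {"hand": 60, "x": -0.34, "y": -0.38, "z": 0, "ax": 0, "ay": 0, "az": 0.226},
  {"hand": 60, "x": -0.34, "y": -0.38, "z": 0, "ax": 0, "ay": 0, "az": 0.226},
  {"hand": 60, "x": -0.34, "y": -0.38, "z": 0, "ax": 0, "ay": 0, "az": 0.226},
  {"hand": 60, "x": -0.34, "y": -0.38, "z": 0, "ax": 0, "ay": 0, "az": 0.226},
])

```text
t: 1.1
tool_pos: [0.3817, 0.1299, 0.4046]
orientation: [0.764, 3.047, 0.0]
force: [0.7, -0.3, -0.2]
opening: 0.0558
gripper_force: 0.0
```

```bash
python3 - <<'E'
from h import *
s=read_state();print(s['t'],s['tool_pos'],s['opening'])
move(J(.04,0,.15),ANG+np.pi/2)
E
```

```text
1.1 [0.38165383 0.12990009 0.40464492] 0.055800541865476415
shift [-0.2736 -0.0846  0.0877] turn [0.0004 0.0003 0.0006]
```

>>> carry_out([
  {"hand": 55, "x": -0.27, "y": -0.08, "z": 0.088, "ax": 0, "ay": 0, "az": 0},
  {"hand": 55, "x": -0.27, "y": -0.08, "z": 0.088, "ax": 0, "ay": 0, "az": 0},
  {"hand": 55, "x": -0.27, "y": -0.08, "z": 0.088, "ax": 0, "ay": 0, "az": 0},
  {"hand": 55, "x": -0.27, "y": -0.08, "z": 0.088, "ax": 0, "ay": 0, "az": 0},
  {"hand": 55, "x": -0.27, "y": -0.08, "z": 0.088, "ax": 0, "ay": 0, "az": 0},
  {"hand": 55, "x": -0.27, "y": -0.08, "z": 0.088, "ax": 0, "ay": 0, "az": 0},
  {"hand": 55, "x": -0.27, "y": -0.08, "z": 0.088, "ax": 0, "ay": 0, "az": 0},
  {"hand": 55, "x": -0.27, "y": -0.08, "z": 0.088, "ax": 0, "ay": 0, "az": 0},
])

```text
t: 2.1
tool_pos: [0.5813, -0.0653, 0.3175]
orientation: [0.763, 3.047, 0.0]
force: [0.2, 0.3, 0.8]
opening: 0.051
gripper_force: 0.0
```

```bash
python3 - <<'E'
from h import *
s=read_state();print(s['t'],s['tool_pos'],s['opening'])
move(J(.04,0,.063),ANG+np.pi/2)
p,d=read_camera('wrist');cv2.imwrite('pics/w1.png',p);print(camera_params('wrist'))
E
```

```text
2.1 [ 0.58128552 -0.06531648  0.31750121] 0.05102195159985902
shift [-0.0054 -0.0067  0.0875] turn [0.0004 0.0008 0.0014]
{'fx': 333.52265591007705, 'fy': 333.52265591007705, 'cx': 312.6016750884076, 'cy': 235.71958798007935, 'position': array([ 0.51860097, -0.03270266,  0.29730215]), 'rotation': array([-0.23198371, -0.14022524,  1.07368269])}
```

View pics/w1.png

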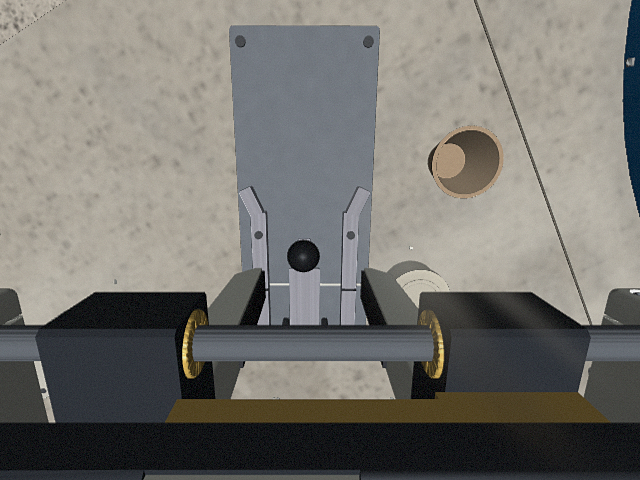

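The wrist view shows the ball at (303,255), the white line at row 287 across columns 270–365, and the fingers straddling the clip.

```bash
python3 - <<'E'
from h import *
c=camera_params('wrist')
print('ball',toJ(onplane(c,[303,255.5],.064)))
print('line',toJ(onplane(c,[[278,286.5],[335,286.5]],.012)))
print('bed corners',toJ(onplane(c,[[230,26],[379,26]],.012)))
E
```

```text
ball [[ 0.04051029 -0.00091273  0.064     ]]
line [[ 0.08764147 -0.0256307   0.012     ]
 [ 0.08758755  0.02690957  0.012     ]]
bed corners [[-0.12527604 -0.05670683  0.012     ]
 [-0.1254724   0.05634393  0.012     ]]
```

>>> carry_out([
  {"hand": 55, "x": -0.005, "y": -0.006, "z": 0.06, "ax": 0, "ay": 0, "az": 0},
  {"hand": 55, "x": -0.005, "y": -0.006, "z": 0.075, "ax": 0, "ay": 0, "az": 0},
  {"hand": 55, "x": -0.005, "y": -0.006, "z": 0.087, "ax": 0, "ay": 0, "az": 0},
  {"hand": 55, "x": -0.005, "y": -0.006, "z": 0.087, "ax": 0, "ay": 0, "az": 0},
])

```text
t: 2.65
tool_pos: [0.5833, -0.0735, 0.2302]
orientation: [0.764, 3.047, 0.0]
force: [-1.1, 0.0, 0.5]
opening: 0.0511
gripper_force: 0.0
```

>>> carry_out([
  {"hand": 10, "x": 0, "y": 0, "z": 0, "ax": 0, "ay": 0, "az": 0},
  {"hand": 10, "x": 0, "y": 0, "z": 0, "ax": 0, "ay": 0, "az": 0},
  {"hand": 10, "x": 0, "y": 0, "z": 0, "ax": 0, "ay": 0, "az": 0},
  {"hand": 10, "x": 0, "y": 0, "z": 0, "ax": 0, "ay": 0, "az": 0},
], newtons=20)

```text
t: 3.15
tool_pos: [0.5833, -0.0741, 0.2301]
orientation: [0.765, 3.047, -0.001]
force: [-1.0, -2.1, 1.4]
opening: 0.0226
gripper_force: 20.0
```

>>> carry_out([
  {"hand": 10, "x": -0.005, "y": 0, "z": -0.01, "ax": 0, "ay": 0, "az": 0},
  {"hand": 10, "x": -0.011, "y": 0, "z": -0.02, "ax": 0, "ay": 0, "az": 0},
  {"hand": 10, "x": -0.0185, "y": 0, "z": -0.0285, "ax": 0, "ay": 0, "az": 0},
  {"hand": 10, "x": -0.027, "y": 0, "z": -0.0365, "ax": 0, "ay": 0, "az": 0},
  {"hand": 10, "x": -0.036, "y": 0, "z": -0.0435, "ax": 0, "ay": 0, "az": 0},
  {"hand": 10, "x": -0.046, "y": 0, "z": -0.049, "ax": 0, "ay": 0, "az": 0},
  {"hand": 10, "x": -0.0565, "y": 0, "z": -0.053, "ax": 0, "ay": 0, "az": 0},
  {"hand": 10, "x": -0.068, "y": 0, "z": -0.056, "ax": 0, "ay": 0, "az": 0},
])

```text
t: 4.15
tool_pos: [0.6437, -0.1066, 0.2863]
orientation: [0.765, 3.047, -0.001]
force: [-3.8, -3.5, -1.3]
opening: 0.0226
gripper_force: 20.0
```

Settle, open, and lift away straight up.

>>> carry_out([
  {"hand": 10, "x": 0, "y": 0, "z": 0, "ax": 0, "ay": 0, "az": 0},
  {"hand": 55, "x": 0, "y": 0, "z": 0, "ax": 0, "ay": 0, "az": 0},
  {"hand": 55, "x": 0, "y": 0, "z": 0, "ax": 0, "ay": 0, "az": 0},
  {"hand": 60, "x": 0, "y": 0, "z": 0, "ax": 0, "ay": 0, "az": 0},
  {"hand": 60, "x": 0, "y": 0, "z": -0.06, "ax": 0, "ay": 0, "az": 0},
  {"hand": 90, "x": 0, "y": 0, "z": -0.08, "ax": 0, "ay": 0, "az": 0},
  {"hand": 100, "x": 0, "y": 0, "z": -0.08, "ax": 0, "ay": 0, "az": 0},
])

```text
t: 5.03
tool_pos: [0.6438, -0.1059, 0.3683]
orientation: [0.763, 3.042, 0.0]
force: [0.2, -0.1, -0.8]
opening: 0.0713
gripper_force: 0.0
```

```bash
python3 - <<'E'
from h import *
s=read_state();print(s['t'],s['tool_pos'],s['opening'],s['q'])
move([.5735,-.350,.12],np.deg2rad(5.7))
p,d=read_camera('side');c2=camera_params('side')
P=J(.125-.0915*np.cos(1.38),0,.03+.0915*np.sin(1.38));print(P,proj(c2,P))
g=p[150:210,310:400].max(2)
n,l,st,ce=cv2.connectedComponentsWithStats((g<45).astype(np.uint8));print([(a,b+[310,150]) for a,b in zip(st[:,4],ce) if a>15])
E
```

```text
5.025 [ 0.64379249 -0.10591544  0.36834977] 0.07134613755173246 [-2.41652906e-01  2.86070835e-01  1.37730279e+00  1.39950040e-04
  1.47329297e+00 -1.32086898e+00]
shift [-0.0529 -0.2485  0.0813] turn [0.0036 0.0037 0.9797]
[ 0.64257043 -0.10576908  0.1198396 ] [[357.3807574  178.19631528]]
[(np.int32(5124), array([354.08001561, 179.82903981])), (np.int32(47), array([332.29787234, 153.91489362])), (np.int32(77), array([377.74025974, 159.24675325])), (np.int32(55), array([357.21818182, 178.05454545])), (np.int32(24), array([395.91666667, 200.75      ])), (np.int32(28), array([366.85714286, 207.14285714]))]
```

>>> carry_out([
  {"hand": 100, "x": -0.053, "y": -0.248, "z": 0, "ax": 0, "ay": 0, "az": 0.98},
  {"hand": 100, "x": -0.053, "y": -0.248, "z": 0, "ax": 0, "ay": 0, "az": 0.98},
  {"hand": 100, "x": -0.053, "y": -0.248, "z": 0, "ax": 0, "ay": 0, "az": 0.98},
  {"hand": 100, "x": -0.053, "y": -0.248, "z": 0, "ax": 0, "ay": 0, "az": 0.98},
  {"hand": 100, "x": -0.053, "y": -0.248, "z": 0.04, "ax": 0, "ay": 0, "az": 0.98},
  {"hand": 100, "x": -0.053, "y": -0.248, "z": 0.08, "ax": 0, "ay": 0, "az": 0.98},
  {"hand": 100, "x": -0.053, "y": -0.248, "z": 0.08, "ax": 0, "ay": 0, "az": 0.98},
])

```text
t: 5.95
tool_pos: [0.5704, -0.3482, 0.2784]
orientation: [-2.101, -2.32, 0.002]
force: [-0.6, 0.1, 0.6]
opening: 0.0929
gripper_force: 0.0
```

```bash
python3 - <<'E'
from h import *
s=read_state();print(s['t'],s['tool_pos'],s['opening'])
p,d=read_camera('wrist');c=camera_params('wrist');cv2.imwrite('pics/w2.png',p);np.savez('w2.npz',p=p,d=d)
X=deproj(c,np.stack(np.meshgrid(np.arange(640),np.arange(480)),-1).reshape(-1,2),d.reshape(-1)).reshape(480,640,3)
m=((d>0)&(abs(X[...,2]-.014)<.005)&(np.hypot(X[...,0]-.574,X[...,1]+.35)<.07)).astype(np.uint8)
k,_=cv2.findContours(m,0,1);k=max(k,key=cv2.contourArea)
print(cv2.boundingRect(k),cv2.minAreaRect(onplane(c,k[:,0],.014)[:,:2].astype(np.float32)))
move([.574,-.350,.023],np.deg2rad(5.7))
E
```

```text
5.95 [ 0.57037625 -0.34823779  0.27840608] 0.09294523592907945
(281, 196, 80, 101) ((0.5754812359809875, -0.3520314395427704), (0.06031658872961998, 0.0807400792837143), 5.756968021392822)
shift [-0.002   0.0028  0.0919] turn [-0.0053 -0.0048  0.0007]
```

View pics/w2.png

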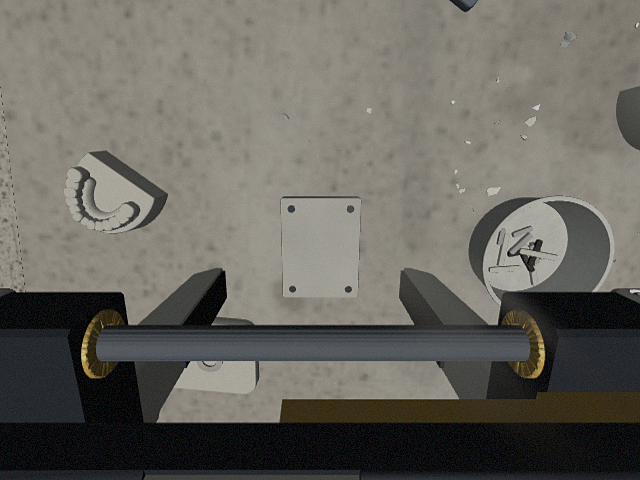

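The wrist view shows the plate centred at (320,247), square-cornered with four holes. The base plate at (210,355) and the cast at (110,195) are clear; I'll check the height of the pot at (545,250).

```bash
python3 - <<'E'
from h import *
t=np.load('top0.npz');c=camera_params('top');d=t['d']
X=deproj(c,np.stack(np.meshgrid(np.arange(640),np.arange(480)),-1).reshape(-1,2),d.reshape(-1)).reshape(480,640,3)
q=X[150:195,310:352].reshape(-1,3);q=q[q[:,2]>.02];print(q.min(0),q.max(0))
move([.575,-.351,.023],np.deg2rad(5.7))
E
```

```text
[ 0.40941015 -0.37712477  0.02001913] [ 0.7729299  -0.29152934  1.20651308]
shift [-0.0031  0.0037  0.0919] turn [-0.0053 -0.0048  0.0007]
```

>>> carry_out([
  {"hand": 100, "x": -0.003, "y": 0.0035, "z": 0.05, "ax": -0.005, "ay": -0.005, "az": 0},
  {"hand": 100, "x": -0.003, "y": 0.0035, "z": 0.08, "ax": -0.005, "ay": -0.005, "az": 0},
  {"hand": 100, "x": -0.003, "y": 0.0035, "z": 0.092, "ax": -0.005, "ay": -0.005, "az": 0},
  {"hand": 100, "x": -0.003, "y": 0.0035, "z": 0.092, "ax": -0.005, "ay": -0.005, "az": 0},
  {"hand": 50, "x": -0.003, "y": 0.0035, "z": 0.092, "ax": -0.005, "ay": -0.005, "az": 0},
  {"hand": 50, "x": -0.003, "y": 0.0035, "z": 0.092, "ax": -0.005, "ay": -0.005, "az": 0},
  {"hand": 50, "x": -0.003, "y": 0.0035, "z": 0.092, "ax": -0.005, "ay": -0.005, "az": 0},
  {"hand": 50, "x": -0.003, "y": 0.0035, "z": 0.092, "ax": -0.005, "ay": -0.005, "az": 0},
], newtons=20)

```text
t: 7.0
tool_pos: [0.5765, -0.3524, 0.1943]
orientation: [2.104, 2.323, 0.0]
force: [-2.0, 0.1, 3.3]
opening: 0.0598
gripper_force: 20.0
```

>>> carry_out([
  {"hand": 75, "x": 0, "y": 0, "z": 0, "ax": 0, "ay": 0, "az": 0},
  {"hand": 75, "x": 0, "y": 0, "z": 0.0045, "ax": 0, "ay": 0, "az": 0},
  {"hand": 75, "x": 0, "y": 0, "z": 0.0045, "ax": 0, "ay": 0, "az": 0},
  {"hand": 50, "x": 0, "y": 0, "z": 0.0045, "ax": 0, "ay": 0, "az": 0},
  {"hand": 50, "x": 0, "y": 0, "z": 0.0045, "ax": 0, "ay": 0, "az": 0},
  {"hand": 50, "x": 0, "y": 0, "z": 0.0045, "ax": 0, "ay": 0, "az": 0},
  {"hand": 50, "x": 0, "y": 0, "z": 0.0045, "ax": 0, "ay": 0, "az": 0},
], newtons=25)

```text
t: 7.88
tool_pos: [0.5765, -0.3522, 0.1891]
orientation: [2.104, 2.324, 0.001]
force: [-0.4, 0.2, -0.6]
opening: 0.0598
gripper_force: 25.0
```

```bash
python3 - <<'E'
from h import *
s=read_state();print(s['t'],s['tool_pos'],s['opening'])
move(J(-.05,0,.103),ANG+np.pi/2)
E
```

```text
7.875 [ 0.5765021  -0.35219724  0.18914791] 0.05978971465515176
shift [ 0.3262 -0.0404 -0.0826] turn [ 0.0021  0.0068 -0.9796]
```

>>> carry_out([
  {"hand": 50, "x": 0, "y": 0, "z": -0.05, "ax": 0, "ay": 0, "az": 0},
  {"hand": 50, "x": 0.05, "y": -0.006, "z": -0.083, "ax": 0, "ay": 0, "az": -0.15},
  {"hand": 50, "x": 0.11, "y": -0.013, "z": -0.083, "ax": 0, "ay": 0, "az": -0.32},
  {"hand": 50, "x": 0.17, "y": -0.02, "z": -0.083, "ax": 0, "ay": 0, "az": -0.5},
  {"hand": 50, "x": 0.23, "y": -0.028, "z": -0.083, "ax": 0, "ay": 0, "az": -0.66},
  {"hand": 50, "x": 0.28, "y": -0.035, "z": -0.083, "ax": 0.002, "ay": 0.007, "az": -0.82},
  {"hand": 50, "x": 0.326, "y": -0.04, "z": -0.083, "ax": 0.002, "ay": 0.007, "az": -0.98},
  {"hand": 50, "x": 0.326, "y": -0.04, "z": -0.083, "ax": 0.002, "ay": 0.007, "az": -0.98},
])

```text
t: 8.88
tool_pos: [0.5034, -0.0288, 0.2704]
orientation: [-0.757, -3.049, -0.001]
force: [-0.5, -0.5, -1.2]
opening: 0.06
gripper_force: 25.0
```

```bash
python3 - <<'E'
from h import *
s=read_state();print(s['t'],s['tool_pos'],s['opening'],s['force'])
move(J(-.05,0,.036),ANG+np.pi/2)
p,d=read_camera('wrist');c=camera_params('wrist');cv2.imwrite('pics/w3.png',p)
E
```

```text
8.875 [ 0.50337355 -0.02882943  0.27038404] 0.05995976349528035 [-0.53057081 -0.45736928 -1.20344848]
shift [-0.0014 -0.0021  0.0674] turn [ 0.0006 -0.0004  0.0055]
```

View pics/w3.png

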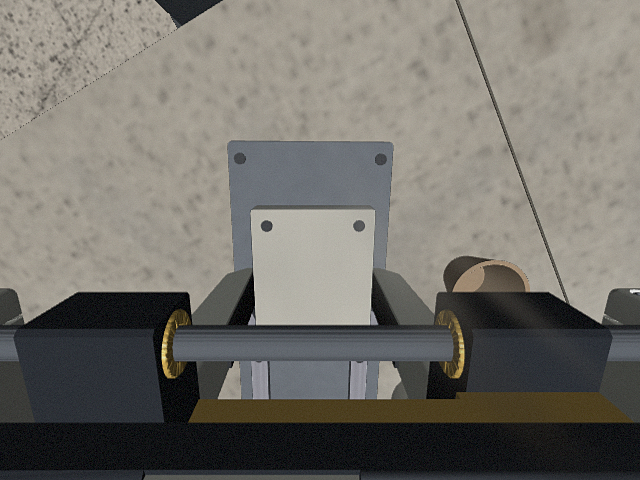

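>>> carry_out([
  {"hand": 50, "x": -0.0015, "y": -0.002, "z": 0.045, "ax": 0, "ay": 0, "az": 0.0055},
  {"hand": 50, "x": -0.0015, "y": -0.002, "z": 0.06, "ax": 0, "ay": 0, "az": 0.0055},
  {"hand": 50, "x": -0.0015, "y": -0.002, "z": 0.068, "ax": 0, "ay": 0, "az": 0.0055},
  {"hand": 50, "x": -0.0015, "y": -0.002, "z": 0.068, "ax": 0, "ay": 0, "az": 0.0055},
  {"hand": 50, "x": -0.0015, "y": -0.002, "z": 0.068, "ax": 0, "ay": 0, "az": 0.0055},
])

```text
t: 9.55
tool_pos: [0.5051, -0.0342, 0.2036]
orientation: [0.773, 3.043, 0.0]
force: [0.1, -0.5, -1.1]
opening: 0.0594
gripper_force: 25.0
```

>>> carry_out([
  {"hand": 50, "x": 0.002, "y": 0.0015, "z": 0.001, "ax": 0, "ay": 0, "az": 0},
  {"hand": 50, "x": 0.002, "y": 0.0015, "z": 0.0025, "ax": 0, "ay": 0, "az": 0},
  {"hand": 50, "x": 0.002, "y": 0.0015, "z": 0.003, "ax": 0, "ay": 0, "az": 0},
])

```text
t: 9.93
tool_pos: [0.5038, -0.0314, 0.201]
orientation: [0.772, 3.044, 0.001]
force: [-8.1, 1.4, 17.4]
opening: 0.0595
gripper_force: 25.0
```

```bash
python3 - <<'E'
from h import *
s=read_state();print(s['tool_pos'],toJ(s['tool_pos']),s['force'])
move(J(-.05,0,.036),ANG+np.pi/2)
E
```

```text
[ 0.50382031 -0.03144277  0.20099444] [[-4.97560537e-02 -6.24449597e-05  2.00994444e-01]] [-8.10489726  1.36060175 17.36565054]
shift [ 0.0002  0.0001 -0.002 ] turn [ 0.0005  0.0008 -0.0048]
```

>>> carry_out([
  {"hand": 74, "x": 0, "y": 0, "z": -0.001, "ax": 0, "ay": 0, "az": 0},
  {"hand": 74, "x": 0, "y": 0, "z": -0.001, "ax": 0, "ay": 0, "az": 0},
  {"hand": 74, "x": 0, "y": 0, "z": -0.04, "ax": 0, "ay": 0, "az": 0},
  {"hand": 22, "x": 0.03, "y": 0, "z": -0.05, "ax": 0, "ay": 0, "az": 0},
  {"hand": 22, "x": 0.066, "y": 0, "z": -0.05, "ax": 0, "ay": 0, "az": 0},
  {"hand": 22, "x": 0.066, "y": 0, "z": -0.05, "ax": 0, "ay": 0, "az": 0},
  {"hand": 22, "x": 0.066, "y": 0, "z": -0.05, "ax": 0, "ay": 0, "az": 0},
])

```text
t: 10.8
tool_pos: [0.4459, -0.0003, 0.2497]
orientation: [0.772, 3.044, 0.0]
force: [-1.1, 0.1, -0.0]
opening: 0.0334
gripper_force: 0.0
```

```bash
cat > chk.py <<'E'
from h import *
def plate():
    p,d=read_camera('top');c=camera_params('top');np.savez('t1.npz',p=p,d=d)
    return p,d,c
E
python3 - <<'E'
from h import *
s=read_state();print(s['t'],toJ(s['tool_pos']),s['opening'],s['force'])
move(J(-.112,0,.035),ANG+np.pi/2)
p,d=read_camera('wrist');c=camera_params('wrist');cv2.imwrite('pics/w4.png',p)
E
```

```text
10.8 [[-1.15581556e-01  3.05735286e-05  2.49656087e-01]] 0.03338606881752127 [-1.12811787  0.10920573 -0.03910814]
shift [-0.0035 -0.      0.0477] turn [ 0.0004  0.0012 -0.0048]
```

View pics/w4.png

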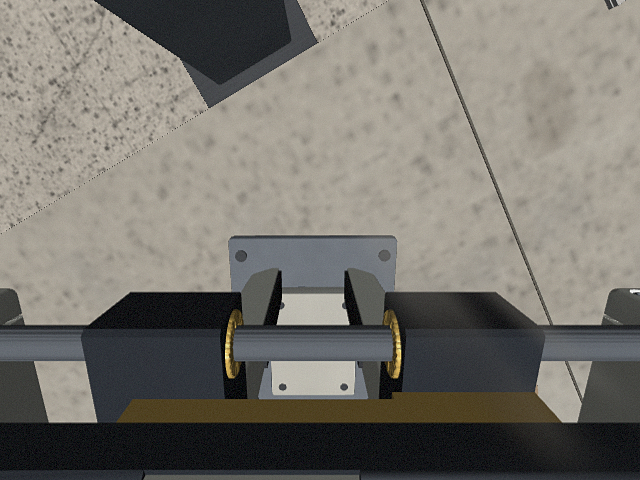

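The plate sits straight on the bed. I'll lower the fingers behind it.

>>> carry_out([
  {"hand": 22, "x": 0, "y": 0, "z": 0.03, "ax": 0, "ay": 0, "az": -0.005},
  {"hand": 22, "x": 0, "y": 0, "z": 0.044, "ax": 0, "ay": 0, "az": -0.005},
  {"hand": 22, "x": 0, "y": 0, "z": 0.047, "ax": 0, "ay": 0, "az": -0.005},
  {"hand": 22, "x": -0.01, "y": 0, "z": 0.047, "ax": 0, "ay": 0, "az": -0.005},
  {"hand": 22, "x": -0.02, "y": 0, "z": 0.047, "ax": 0, "ay": 0, "az": -0.005},
  {"hand": 22, "x": -0.03, "y": 0, "z": 0.047, "ax": 0, "ay": 0, "az": -0.005},
  {"hand": 22, "x": -0.04, "y": 0, "z": 0.047, "ax": 0, "ay": 0, "az": -0.005},
])

```text
t: 11.72
tool_pos: [0.4815, -0.0197, 0.2028]
orientation: [0.766, 3.046, 0.0]
force: [-1.2, 0.3, 1.2]
opening: 0.0203
gripper_force: 0.6
```

>>> carry_out([
  {"hand": 22, "x": -0.01, "y": 0, "z": 0, "ax": 0, "ay": 0, "az": 0},
  {"hand": 22, "x": -0.02, "y": 0, "z": 0, "ax": 0, "ay": 0, "az": 0},
  {"hand": 22, "x": -0.03, "y": 0, "z": 0, "ax": 0, "ay": 0, "az": 0},
  {"hand": 22, "x": -0.04, "y": 0, "z": 0, "ax": 0, "ay": 0, "az": 0},
  {"hand": 22, "x": -0.05, "y": 0, "z": 0, "ax": 0, "ay": 0, "az": 0},
  {"hand": 22, "x": -0.055, "y": 0, "z": 0, "ax": 0, "ay": 0, "az": 0},
  {"hand": 22, "x": -0.055, "y": 0, "z": 0, "ax": 0, "ay": 0, "az": 0},
])

```text
t: 12.6
tool_pos: [0.5294, -0.0454, 0.2024]
orientation: [0.766, 3.046, 0.0]
force: [-0.8, -0.1, -0.4]
opening: 0.0203
gripper_force: 0.0
```

```bash
python3 - <<'E'
from h import *
s=read_state();print(s['t'],toJ(s['tool_pos']),s['opening'],s['force'])
ps=[]
for n,(x0,x1,y0,y1) in dict(top=(185,285,175,265),side=(290,390,165,235)).items():
    p,d=read_camera(n);np.savez(n+'1.npz',p=p,d=d)
    ps.append(cv2.resize(p[y0:y1,x0:x1],(390,int(390*(y1-y0)/(x1-x0))),interpolation=cv2.INTER_CUBIC))
o=np.zeros((360,790,3),np.uint8)
o[:ps[0].shape[0],:390]=ps[0];o[:ps[1].shape[0],400:]=ps[1];cv2.imwrite('pics/push.png',o)
E
```

```text
12.6 [[-0.02062366 -0.00031922  0.20241767]] 0.020266791279300977 [-0.83196923 -0.05750252 -0.38098286]
```

View pics/push.png

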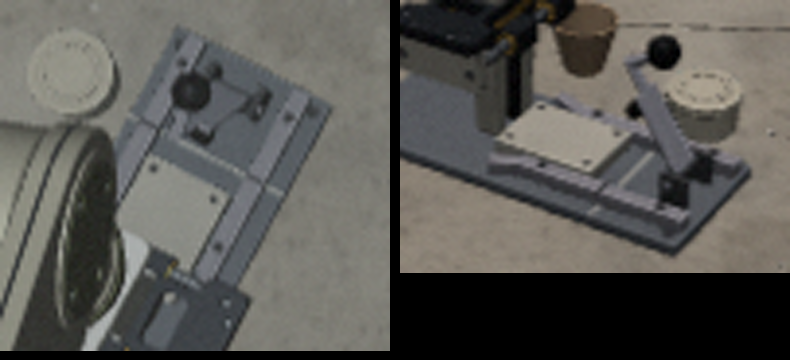

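The plate lies between the rails, just short of the white line, with the front edge and line visible in both views (top line at about (235,218), side line at about (352,207)). I'll measure the gap with intensity profiles along the feed axis.

```bash
cat > gap.py <<'E'
from h import *
def prof(n,p,z,x):
    c=camera_params(n);g=cv2.cvtColor(p,cv2.COLOR_BGR2GRAY).astype(np.float32);out=[]
    for y in np.arange(-.022,.0225,.002):
        uv=proj(c,np.array([J(a,y,z) for a in x])).astype(np.float32)
        out.append(cv2.remap(g,uv[:,0][None],uv[:,1][None],cv2.INTER_LINEAR)[0])
    return np.median(out,axis=0)
def gap(n,p):
    x=np.arange(.04,.115,.0005)
    a=prof(n,p,.026,x);b=prof(n,p,.012,x)
    k=np.argmin(np.diff(cv2.GaussianBlur(a[None],(7,1),0)[0])); lev=(a[k-8:k-4].mean()+a[k+5:k+9].min())/2
    m=(x>.078)&(x<.095);w=np.clip(b-np.percentile(b[m],40),0,None)*m
    print(n,'front',x[k],'line',(w*x).sum()/w.sum());return x,a,b
if __name__=='__main__':
    import sys
    for n in ('top','side'):
        p=np.load(n+sys.argv[1]+'.npz')['p'];x,a,b=gap(n,p)
        print('z26',a[::4].astype(int));print('z12',b[::4].astype(int))
E
python3 gap.py 1
```

```text
top front 0.06800000000000003 line 0.08460714943418639
z26 [140 140 141 141 141 141 141 141 141 140 139 139 139 135 119  98  94  93
  93  93  97 112 121 107  91  91  90  89  92  93  94  92  92  91  93  92
  91  89]
z12 [140 140 141 141 141 141 141 141 141 140 140 140 139 138 127 105  94  93
  93  93  94 103 120 118  96  91  91  91  91  92  93  93  92  92  92  93
  91  91]
side front 0.06950000000000003 line 0.0851508183691244
z26 [153 153 153 154 154 153 154 154 154 153 153 153 152 148 132 101  73  59
  62  74  84  88  88  87  88  92 110 124 118 102  91  88  88  88  88  87
  85  82]
z12 [153 153 153 152 152 142 134 138 147 131 100  73  61  62  74  84  88  89
  87  88  90 105 121 121 107  94  88  88  89  88  89  88  86  82  73  64
  56  53]
```

>>> carry_out([
  {"hand": 22, "x": -0.006, "y": 0, "z": 0, "ax": 0, "ay": 0, "az": 0},
  {"hand": 22, "x": -0.01, "y": 0, "z": 0, "ax": 0, "ay": 0, "az": 0},
  {"hand": 22, "x": -0.013, "y": 0, "z": 0, "ax": 0, "ay": 0, "az": 0},
  {"hand": 22, "x": -0.014, "y": 0, "z": 0, "ax": 0, "ay": 0, "az": 0},
  {"hand": 22, "x": -0.014, "y": 0, "z": 0, "ax": 0, "ay": 0, "az": 0},
])

```text
t: 13.32
tool_pos: [0.5415, -0.0519, 0.2024]
orientation: [0.765, 3.047, 0.0]
force: [-0.2, 0.1, -0.2]
opening: 0.0205
gripper_force: 0.0
```

```bash
python3 - <<'E'
from gap import *
s=read_state();print(s['t'],toJ(s['tool_pos']),s['force'])
ps=[]
for n,(x0,x1,y0,y1) in dict(top=(210,270,180,240),side=(320,380,180,240)).items():
    p,d=read_camera(n);np.savez(n+'2.npz',p=p)
    ps.append(cv2.resize(p[y0:y1,x0:x1],(395,395),interpolation=cv2.INTER_CUBIC))
    x,a,b=gap(n,p);print(a[60:120:2].astype(int));print(b[60:120:2].astype(int))
cv2.imwrite('pics/push2.png',np.hstack(ps))
E
```

```text
13.325 [[-0.00689741 -0.0002764   0.20244353]] [-0.19255444  0.09967373 -0.21900805]
top front 0.08600000000000005 line 0.0816621466923991
[140 140 140 140 141 140 140 140 139 137 133 126 120 119 118 117 106  94
  91  91  91  91  91  92  91  91  91  92  93  93]
[140 140 140 140 140 140 140 140 140 139 136 133 126 121 120 120 118 106
  96  91  91  91  91  91  91  91  91  92  92  92]
side front 0.08250000000000005 line 0.08589894169008822
[153 153 153 152 151 152 152 152 153 154 153 142 126 106  86  71  61  56
  55  58  65  80  97 112 120 121 117 109 101  95]
[149 143 130 112  91  75  63  57  55  56  61  74  89 105 117 121 120 115
 107 100  94  91  89  89  88  88  88  89  89  88]
```

View pics/push2.png

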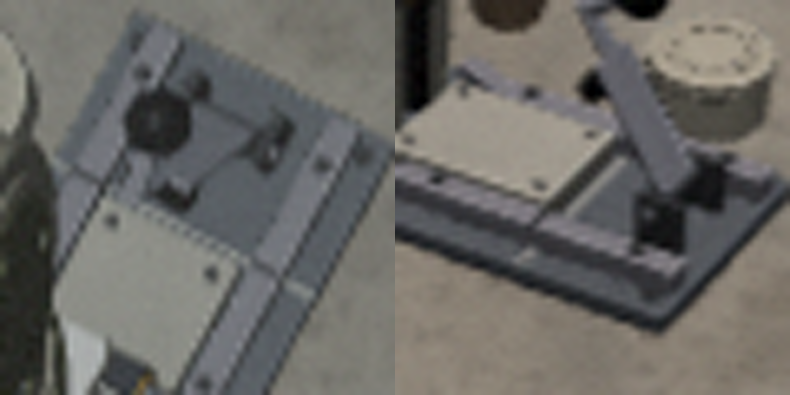

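>>> carry_out([
  {"hand": 22, "x": -0.0015, "y": 0, "z": 0, "ax": 0, "ay": 0, "az": 0},
  {"hand": 22, "x": -0.0025, "y": 0, "z": 0, "ax": 0, "ay": 0, "az": 0},
  {"hand": 22, "x": -0.0025, "y": 0, "z": 0, "ax": 0, "ay": 0, "az": 0},
  {"hand": 22, "x": -0.0025, "y": 0, "z": 0, "ax": 0, "ay": 0, "az": 0},
])

```text
t: 13.92
tool_pos: [0.5436, -0.0531, 0.2024]
orientation: [0.765, 3.047, 0.0]
force: [0.3, -0.5, -0.7]
opening: 0.0205
gripper_force: 0.0
```

```bash
python3 - <<'E'
from gap import *
s=read_state();print(s['t'],toJ(s['tool_pos']),s['force'])
for n in ('top','side'):
    p,d=read_camera(n);np.savez(n+'3.npz',p=p)
    x,a,b=gap(n,p);print(a[60:120:2].astype(int));print(b[60:120:2].astype(int))
E
```

```text
13.925 [[-0.00444795 -0.00029039  0.20244359]] [ 0.27786847 -0.47699349 -0.66879591]
top front 0.08500000000000005 line 0.0816537822640802
[142 141 141 141 140 140 140 140 140 140 139 139 136 130 122 110  99  92
  92  91  91  91  91  91  89  91  92  92  93  94]
[141 142 141 141 141 140 140 140 140 139 139 140 139 136 131 120 109  99
  92  92  91  91  91  91  90  92  92  92  92  92]
side front 0.08500000000000005 line 0.08653644924672754
[154 154 154 154 153 153 153 153 152 152 151 153 153 148 134 116  95  77
  64  58  59  68  83  96 108 112 113 107 101  95]
[145 149 150 148 136 121 100  82  68  59  58  65  76  90 102 110 114 111
 104  99  94  91  89  89  89  88  88  88  88  88]
```

>>> carry_out([
  {"hand": 22, "x": 0.015, "y": 0, "z": 0, "ax": 0, "ay": 0, "az": 0},
  {"hand": 22, "x": 0.02, "y": 0, "z": -0.05, "ax": 0, "ay": 0, "az": 0},
  {"hand": 40, "x": 0.02, "y": 0, "z": -0.11, "ax": 0, "ay": 0, "az": 0},
  {"hand": 60, "x": 0.02, "y": 0, "z": -0.17, "ax": 0, "ay": 0, "az": 0},
  {"hand": 60, "x": 0.0, "y": 0, "z": -0.17, "ax": 0, "ay": 0, "az": 0},
  {"hand": 60, "x": 0.0, "y": 0, "z": -0.17, "ax": 0, "ay": 0, "az": 0},
])

```text
t: 14.78
tool_pos: [0.5441, -0.0534, 0.3732]
orientation: [0.766, 3.045, 0.0]
force: [-0.1, 0.5, -0.1]
opening: 0.0537
gripper_force: 0.0
```

```bash
python3 - <<'E'
from gap import *
s=read_state();print(s['t'],toJ(s['tool_pos']),s['opening'])
move(J(.1077,0,.121),ANG+np.pi/2)
for n in ('top','side'):
    p,d=read_camera(n);np.savez(n+'4.npz',p=p)
    x,a,b=gap(n,p);print(a[60:120:2].astype(int))
p=np.load('side4.npz')['p'];g=p[150:210,310:400].max(2)
n,l,st,ce=cv2.connectedComponentsWithStats((g<45).astype(np.uint8));print([(a,b+[310,150]) for a,b in zip(st[:,4],ce) if a>15])
E
```

```text
14.775 [[-0.00388052 -0.00038456  0.3732392 ]] 0.05370216270636202
shift [-0.1114  0.0004  0.0854] turn [ 0.0005  0.0018 -0.0006]
top front 0.08450000000000005 line 0.08162958452726397
[140 139 139 139 139 139 139 139 139 139 138 138 135 128 120 107  97  91
  89  90  91  91  91  91  90  91  91  90  93  94]
side front 0.08500000000000005 line 0.08660424770960995
[153 153 153 152 151 151 152 152 151 152 152 153 152 147 132 114  93  76
  64  57  60  67  81  95 107 112 112 107 100  94]
[(np.int32(5126), array([354.11119782, 179.81857199])), (np.int32(137), array([359.62773723, 157.27007299])), (np.int32(54), array([357.2037037 , 178.12962963])), (np.int32(24), array([395.91666667, 200.75      ])), (np.int32(28), array([366.85714286, 207.14285714]))]
```

>>> carry_out([
  {"hand": 60, "x": -0.06, "y": 0, "z": 0, "ax": 0, "ay": 0.002, "az": 0},
  {"hand": 60, "x": -0.112, "y": 0, "z": 0, "ax": 0, "ay": 0.002, "az": 0},
  {"hand": 60, "x": -0.112, "y": 0, "z": 0, "ax": 0, "ay": 0.002, "az": 0},
  {"hand": 60, "x": -0.112, "y": 0, "z": 0.05, "ax": 0, "ay": 0.002, "az": 0},
  {"hand": 60, "x": -0.112, "y": 0, "z": 0.084, "ax": 0, "ay": 0.002, "az": 0},
  {"hand": 60, "x": -0.112, "y": 0, "z": 0.084, "ax": 0, "ay": 0.002, "az": 0},
  {"hand": 60, "x": -0.112, "y": 0, "z": 0.084, "ax": 0, "ay": 0.002, "az": 0},
])

```text
t: 15.75
tool_pos: [0.6422, -0.1056, 0.2899]
orientation: [-0.765, -3.046, -0.001]
force: [0.1, -0.1, 0.5]
opening: 0.0561
gripper_force: 0.0
```

>>> carry_out([
  {"hand": 10, "x": 0, "y": 0, "z": 0, "ax": 0, "ay": 0, "az": 0},
  {"hand": 10, "x": 0, "y": 0, "z": 0, "ax": 0, "ay": 0, "az": 0},
  {"hand": 10, "x": 0, "y": 0, "z": 0, "ax": 0, "ay": 0, "az": 0},
  {"hand": 10, "x": 0, "y": 0, "z": 0, "ax": 0, "ay": 0, "az": 0},
], newtons=20)

```text
t: 16.25
tool_pos: [0.6423, -0.106, 0.2888]
orientation: [-0.765, -3.046, -0.001]
force: [-1.1, 0.3, 2.1]
opening: 0.0227
gripper_force: 20.0
```

```bash
python3 - <<'E'
from h import *
s=read_state();q=toJ(s['tool_pos'])[0]-[0,0,.167];print(s['t'],q,s['opening'],s['force'])
for th in (.95,.8,.65,.5,.4,.3,.2,.15,.11,.09):
    a=.3805+th;print(th,'x',round(q[0]-(.125-.0915*np.cos(a)),4),'z',round(q[2]-(.03+.0915*np.sin(a)),4))
E
```

```text
16.25 [ 0.10757769 -0.00033983  0.12181825] 0.022690348814553427 [-1.11680617  0.34652524  2.1471479 ]
0.95 x 0.0044 z 0.0029
0.8 x 0.0174 z 0.0072
0.65 x 0.0296 z 0.0134
0.5 x 0.0408 z 0.0213
0.4 x 0.0476 z 0.0274
0.3 x 0.0537 z 0.0342
0.2 x 0.0591 z 0.0416
0.15 x 0.0615 z 0.0455
0.11 x 0.0633 z 0.0487
0.09 x 0.0641 z 0.0503
```

>>> carry_out([
  {"hand": 10, "x": 0.0045, "y": 0, "z": 0.001, "ax": 0, "ay": 0, "az": 0},
  {"hand": 10, "x": 0.0175, "y": 0, "z": 0.0055, "ax": 0, "ay": 0, "az": 0},
  {"hand": 10, "x": 0.0295, "y": 0, "z": 0.0115, "ax": 0, "ay": 0, "az": 0},
  {"hand": 10, "x": 0.041, "y": 0, "z": 0.0195, "ax": 0, "ay": 0, "az": 0},
  {"hand": 10, "x": 0.0475, "y": 0, "z": 0.0255, "ax": 0, "ay": 0, "az": 0},
  {"hand": 10, "x": 0.0535, "y": 0, "z": 0.0325, "ax": 0, "ay": 0, "az": 0},
  {"hand": 10, "x": 0.059, "y": 0, "z": 0.0395, "ax": 0, "ay": 0, "az": 0},
  {"hand": 10, "x": 0.059, "y": 0, "z": 0.0395, "ax": 0, "ay": 0, "az": 0},
])

```text
t: 17.25
tool_pos: [0.5897, -0.0777, 0.2478]
orientation: [-0.765, -3.044, -0.001]
force: [1.3, 1.4, -1.6]
opening: 0.0228
gripper_force: 20.0
```

>>> carry_out([
  {"hand": 10, "x": 0.0025, "y": 0, "z": 0.004, "ax": 0, "ay": 0, "az": 0},
  {"hand": 10, "x": 0.004, "y": 0, "z": 0.006, "ax": 0, "ay": 0, "az": 0},
  {"hand": 10, "x": 0.0045, "y": 0, "z": 0.0075, "ax": 0, "ay": 0, "az": 0},
  {"hand": 10, "x": 0.0045, "y": 0, "z": 0.0075, "ax": 0, "ay": 0, "az": 0},
])

```text
t: 17.75
tool_pos: [0.5862, -0.0758, 0.2414]
orientation: [-0.765, -3.045, -0.001]
force: [0.5, 0.6, 0.5]
opening: 0.0228
gripper_force: 20.0
```

>>> carry_out([
  {"hand": 10, "x": 0.0003, "y": 0, "z": 0.001, "ax": 0, "ay": 0, "az": 0},
  {"hand": 10, "x": 0.0005, "y": 0, "z": 0.0015, "ax": 0, "ay": 0, "az": 0},
  {"hand": 10, "x": 0.0005, "y": 0, "z": 0.0015, "ax": 0, "ay": 0, "az": 0},
])

```text
t: 18.12
tool_pos: [0.586, -0.0757, 0.2411]
orientation: [-0.765, -3.046, -0.001]
force: [-2.2, 0.7, 8.5]
opening: 0.023
gripper_force: 20.0
```

The wrist force jumped to 8.5 N with only 0.3 mm of movement, so the nose is on the plate. Releasing.

>>> carry_out([
  {"hand": 10, "x": 0, "y": 0, "z": 0, "ax": 0, "ay": 0, "az": 0},
  {"hand": 60, "x": 0, "y": 0, "z": 0, "ax": 0, "ay": 0, "az": 0},
  {"hand": 60, "x": 0, "y": 0, "z": 0, "ax": 0, "ay": 0, "az": 0},
  {"hand": 60, "x": 0, "y": 0, "z": 0, "ax": 0, "ay": 0, "az": 0},
  {"hand": 60, "x": 0, "y": 0, "z": -0.05, "ax": 0, "ay": 0, "az": 0},
  {"hand": 60, "x": 0, "y": 0, "z": -0.11, "ax": 0, "ay": 0, "az": 0},
  {"hand": 60, "x": 0.05, "y": 0, "z": -0.15, "ax": 0, "ay": 0, "az": 0},
  {"hand": 60, "x": 0.1, "y": 0, "z": -0.15, "ax": 0, "ay": 0, "az": 0},
])

```text
t: 19.12
tool_pos: [0.4981, -0.0284, 0.3945]
orientation: [0.765, 3.041, 0.002]
force: [-0.2, -0.1, -0.3]
opening: 0.0556
gripper_force: 0.0
```

```bash
python3 - <<'E'
from gap import *
s=read_state();print(s['t'],toJ(s['tool_pos']),s['opening'],s['force'])
ps=[]
for n,(x0,x1,y0,y1) in dict(top=(210,270,180,240),side=(320,380,180,240)).items():
    p,d=read_camera(n);np.savez(n+'5.npz',p=p)
    ps.append(cv2.resize(p[y0:y1,x0:x1],(395,395),interpolation=cv2.INTER_CUBIC))
    c=camera_params(n);x=np.arange(.07,.1,.001)
    g=cv2.cvtColor(p,cv2.COLOR_BGR2GRAY).astype(np.float32)
    for y in (-.024,-.02,.02,.024):
        uv=proj(c,np.array([J(a,y,.026) for a in x])).astype(np.float32);print(n,y,cv2.remap(g,uv[:,0][None],uv[:,1][None],1)[0].astype(int))
    for th in (0,.11,.2): print(proj(c,J(.125-.0915*np.cos(.3805+th),0,.03+.0915*np.sin(.3805+th))))
cv2.imwrite('pics/end.png',np.hstack(ps))
E
```

```text
19.125 [[-5.62193677e-02 -9.56282560e-05  3.94515193e-01]] 0.055580758961297 [-0.24313697 -0.12204902 -0.28022292]
top -0.024 [139 134 131 124 116 110 110 113 118 130 138 141 135 128 118 106  98  93
  92  91  91  92  93  94  94  94  93  93  93  93]
top -0.02 [141 139 134 124 113 102  92  98 109 122 130 136 136 127 115 103  95  90
  90  91  92  92  93  93  93  94  95  95  95  94]
top 0.02 [141 138 134 127 120 117 121 127 129 132 136 139 137 133 129 118 107  97
  96  95  96  95  94  93  93  94  94  94  94  94]
top 0.024 [141 138 132 124 112 101  91  95 105 118 127 134 138 134 129 121 110 100
  95  94  93  92  92  91  92  92  93  93  94  94]
[[224.89815207 226.76416573]]
[[224.9855892  224.65423292]]
[[225.23474638 222.6611092 ]]
side -0.024 [154 154 147 138 132 126 119 116 120 131 140 147 148 144 137 115  95  73
  64  56  51  61  75  90 100 106 109 106  99  92]
side -0.02 [153 150 145 134 120 103 100 104 110 120 132 143 147 141 131 115  94  73
  56  57  59  64  79  92 107 111 110 106 100  94]
side 0.02 [119 120 120 120 120 120 119 119 118 117 117 117 118 119 119 119 118 118
 118 119 120 120 120 119 118 118 118 118 118 118]
side 0.024 [119 119 119 119 120 120 120 121 121 121 120 121 121 122 121 121 121 122
 122 122 121 120 120 120 121 121 120 120 119 118]
[[334.89773176 188.89718838]]
[[336.28855141 186.51415545]]
[[337.66510812 184.74025791]]
```

View pics/end.png

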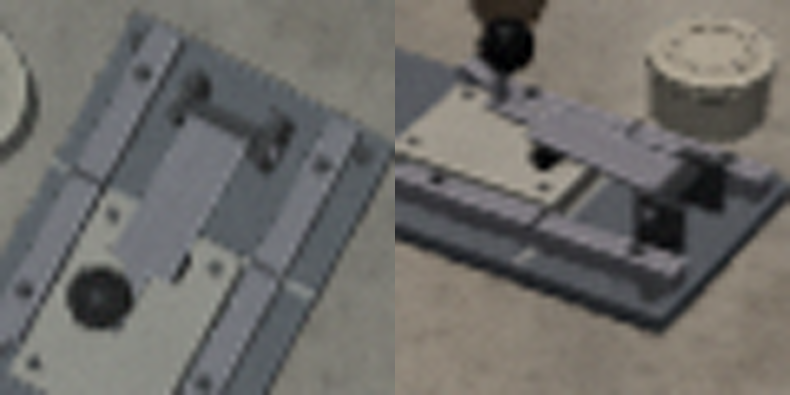

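The clip's nose rests on the plate (ball at the 0.11 rad position) and the front edge is on the line, so I'm handing in.

```bash
python3 -c "
from plant import robot
print(robot.close_job())"
```

```text
the job is handed in; nothing more can be done
None
```

The job is handed in at about 19 s of the 72 s allowed: the flat plate is between the rails with its front edge on the scribed line (within about 1 mm by both cameras), and the clip is lowered onto it and released. I never touched the other things; no verdict came back.

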